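# Close a spring-loaded valve body with its bayonet plug

### The arm

A 6-joint arm with a two-finger parallel gripper is mounted at the origin on a cart in front of the work surface, level with it; the furniture and walls round the work are solid. World frame = base frame: x ahead of the robot, y to its left, z up, the work surface at z = 0. Lengths are in m, angles in rad, forces in N, time in s.
With the tool pointing down it reaches from about 0.35 to 0.725 m from the base axis. Payload 4.3 kg.
Tool frame: the origin (TCP) lies at the very end of the fingers, on their centre line; the grasp point (between the pads) lies 19 mm behind it; z points along the fingers, y is the line along which they close (so a half turn about z gives the same grasp; the last joint's range is limited). The gripper opens to 85 mm and grips with 20 to 120 N. Pads are 22 mm wide; open, the fingers measure 114 mm over their backs; the gripper's body (76 mm by 85 mm) begins 54 mm behind the grasp point. The pads swing forward as they close: fully open they stand 13 mm farther back than shut.
Start: joints at [-1.376, 0.377, 0.081, 1.274, 0, 1.46], TCP at [0.173, -0.549, 0.231] pointing down, gripper open.
Joint ranges: [-2.72, 2.72], [-0.84, 1.66], [-1.02, 1.22], [-1.77, 2.12], [-1.37, 1.28], [-3.14, 3.14]. Speed limits (rad/s): [2.57, 2.57, 3.14, 3.14, 3.14, 3.14].

### API

Orientations are given as a 3x3 rotation matrix whose columns are the frame's x, y, z axes.
In Python, from workcell import observe, eyes, manip gives the robot as it stands. The module is installed in compiled form; this text tells all that it offers.
- The arm moves only by the shell command python3 -m inch 'ROWS'. ROWS is a JSON object of lists of equal length, an entry for each row: "delta_pos": the shift along the world's x, y, z scaled (see below), a list of three; "rot": the turn, a rotation vector about the world's x, y, z scaled (see below), a list of three; "grip": the closure, from -1 (fully open) to 1 (shut), so that 0 is half open. A call has 1 to 12 rows; each row shifts and turns the commanded pose from where the row before left it; what a row does not reach is not made up. The controller multiplies each number of a shift by 20 mm and each number of a turn by 0.12 rad. A row lasts 1/8 s, in which the tool goes at most 62.5 mm and 10.7 degrees, less where a joint would pass 70% of its speed; a pose out of reach is approached as far as the arm can. A call with a number of a shift or a turn outside -1 to 1 is refused whole. A call with a gripper value outside its range is refused whole. The fingers move at their own pace and stop on an object; the grip force is fixed at half the most. Time passes only in rows, so rows that do not move let the fingers close. It gives the time, the measured TCP pose, the force, the opening and the grip force at its end, in the units of the state.
- observe(): the state, without advancing time (a new reading comes with each control period).
- eyes.camera(name): name is "side" or "top"; returns the picture (420x560x3 uint8, red, green, blue); there is no depth.
- eyes.get_calibration(name): a dict with "fx", "fy", "cx", "cy" (pixels), "R" (3x3) and "t" (3): a world point X has camera coordinates R X + t. Camera axes: x right, y down, z forward; pixel columns grow to the right and rows downward; lengths in m; the calibration is good to about 2 mm. A picture is of the moment at which its call begins. get_calibration takes no time and is no camera call.
- manip.job_done(): hands the job in; it is judged then, once.
The state is a dict: "clock": time; "qpos": joint angles; "qd": joint speeds; "effort": joint torques, N m; "tcp_pos": TCP position; "orientation": TCP orientation; "contact_force": force on the tool from outside, world axes, zero at the start; "wrist_torque": the same for the moment, N m; "width": finger opening in m; "grip_force": force on a finger pad.
Only numpy, scipy, OpenCV 4.12 (cv2) and the standard library are available. Lean on these libraries where they do the work, as an engineer would, in place of code of your own. Each camera call takes 0.05 s, during which the arm holds its last target. There are 200 camera calls.

### The job

Someone has stood the small brass tin on the mouth of the valve body that is bolted to the bench: take it off and stand it upright on the bench top, clear of the valve body. Then fetch the bayonet plug from its wooden stand, push it into the valve body with its two lugs in the slots, down against the spring until its collar meets the rim, and turn it a quarter turn clockwise (seen from above) to the stop. Finish still gripping the plug and holding it pressed fully home, so that I can slip in the locking pin; do not let go, and leave the other things on the bench where they are.

Things in the scene. Friction and masses are not known exactly. Their poses are not given: they have to be found in the camera images.
- tin_center (a point): Centre (half-way up) of the loose brass-coloured round tin, 51 mm diameter, 64 mm tall, about 0.16 kg; z along its axis. At the start it stands upright on the rim of the valve body, covering its mouth.
- valve_body: Aluminium valve body fixed to the bench: round foot of 84 mm diameter, 8 mm thick, and an upright barrel of 58 mm diameter up to the rim at 50 mm height. Origin on the bench under its axis, z up. Two small bosses with pin holes stand out on the barrel at +y and -y, to 35 mm from the axis, 28 to 44 mm above the bench.
- body_rim (a point): Point on the valve body's axis at rim height. Bore 29 mm. Two open slots, 10.5 mm wide, run from the bore along +x and -x to 20 mm from the axis, through the 6 mm thick rim. In the groove below, the plug's lugs turn from the slots (plug x along this x) clockwise seen from above, a quarter turn to a stop (plug x along this y); never the other way. Same after a half turn.
- plug_grip (a point): Centre of the grip bar of the loose steel bayonet plug (about 0.15 kg). Bar 40 mm long (x), 14 mm thick (y), 34 mm high, on a round collar of 48 mm diameter, 6 mm thick. x runs along the bar, in line with the two lugs; z up along the axis. This point lies 23 mm above the collar's underside. The plug is the same after a half turn.
- plug_collar (a point): Centre of the underside of the plug's collar; same axes as the grip. When the plug is fully home this point coincides with the rim point.
- plug: The bayonet plug; origin at the collar's underside, axes as the grip. Below the collar: stem 26 mm in diameter, 34 mm long, its nose tapering over the last 8 mm to 16 mm; two round lugs of 7 mm diameter reach out along +x and -x to 18.5 mm from the axis, 14 mm below the collar's underside.
- stand: Fixed wooden block, 76 x 76 x 45 mm, origin at the centre of its underside, with a 40 mm hole in the top. The plug stands upright in it, collar on the block's top, at any yaw, free to lift out.
- plunger (a joint): Spring plunger in the bore; 0 = up, grows pushed down (m). The plug's nose meets it with the collar 10 mm above the rim; the push rises from 3.6 N to about 10 N with the collar on the rim (0.010). The lugs clear the rim's underside, and can turn, with the collar under 4.5 mm above the rim. Let go after the turn, the plug springs up 4.5 mm: not fully home.
- v_block: Bystander: steel v-block, 50 x 44 x 36 mm; origin at the centre of its underside. To be left where it is.
- bearing: Bystander: ball bearing, 35 mm diameter, 11 mm high; origin at the centre of its underside. To be left where it is.
- end_cap_0: Bystander: stepped round metal end cap, 32 mm diameter, 26 mm high; origin at the centre of its underside. To be left where it is.
- caliper: Bystander: caliper lying along y, 78 x 235 x 16 mm; origin at the centre of its underside. To be left where it is.
- screwdriver_a: Bystander: screwdriver lying along y, 17 x 150 x 18 mm; origin at the centre of its underside. To be left where it is.
- mug: Bystander: mug with handle, 82 x 118 x 96 mm; origin at the centre of its underside. To be left where it is.
- tin: The brass-coloured tin itself; origin at the centre of its underside.
Mind the look-alikes: they are no part of the job. Leave any purple look-alike of the tin alone.

How it is judged:
By the outcome, as a careful person would: the job done as asked, in the order asked, and still so for the second after the job is handed in, while the arm keeps its last pose, push and grip.
It also fails if it takes over 64 s, if anything falls off the work surface, if the arm or the gripper's body presses on something with over 40 N, if the wrist force passes 120 N, or if a joint passes its speed limit or range.

## Working session

There is one attempt and no reset: what is moved stays moved. The work goes in short steps, Python scripts to look and compute and a shell command to move; the robot and the scene stay as the last step left them, time stands still between calls to the robot, and variables do not carry over. Pictures are saved under pics/ and viewed, at most 10 in all, crops included, and the job is handed in when it is done.

```bash
mkdir -p pics; cat > h.py <<'E'
from workcell import observe, eyes, manip
import numpy as np, cv2
def snap(c,name,crop=None,s=1):
    im=eyes.camera(c)[:,:,::-1].copy()
    cv2.imwrite('pics/raw_'+name+'.png',im)
    if crop: x0,y0,x1,y1=crop; im=im[y0:y1,x0:x1]
    im=cv2.resize(im,None,fx=s,fy=s,interpolation=cv2.INTER_CUBIC); cv2.imwrite('pics/'+name+'.png',im)
def ray(c,u,v,z):
    k=eyes.get_calibration(c);R=np.array(k['R']);t=np.array(k['t']);o=-R.T@t
    d=R.T@np.array([(u-k['cx'])/k['fx'],(v-k['cy'])/k['fy'],1]);return o+d*(z-o[2])/d[2]
def proj(c,X):
    k=eyes.get_calibration(c);p=np.array(k['R'])@np.array(X)+np.array(k['t']);return [round(float(k['fx']*p[0]/p[2]+k['cx']),1),round(float(k['fy']*p[1]/p[2]+k['cy']),1)]
E
python3 - <<'E'
from h import *
snap('top','t0',s=1.4);snap('side','s0',s=1.4)
for c in('top','side'):
    k=eyes.get_calibration(c);print(k['fx'],-np.array(k['R']).T@np.array(k['t']));print(np.round(k['R'],2))
o=observe();print(o['tcp_pos'],o['width']);print(np.round(o['orientation'],3))
E
```

```text
414.9222698344993 [0.4137889  0.05059209 1.00233777]
[[ 0.01 -1.    0.  ]
 [-0.99 -0.01 -0.11]
 [ 0.11 -0.   -0.99]]
453.9781855853977 [0.46950496 0.88150621 0.78293972]
[[-1.   -0.06 -0.01]
 [-0.03  0.63 -0.78]
 [ 0.06 -0.77 -0.63]]
[ 0.17245018 -0.54792301  0.23046149] 0.08550097647171966
[[ 0.954  0.3   -0.   ]
 [ 0.3   -0.954  0.002]
 [ 0.    -0.002 -1.   ]]
```

View pics/t0.png

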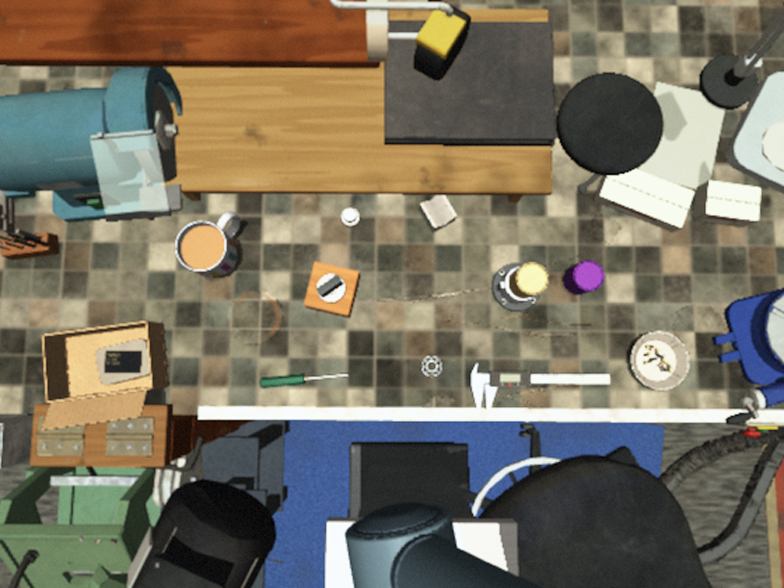

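View pics/s0.png

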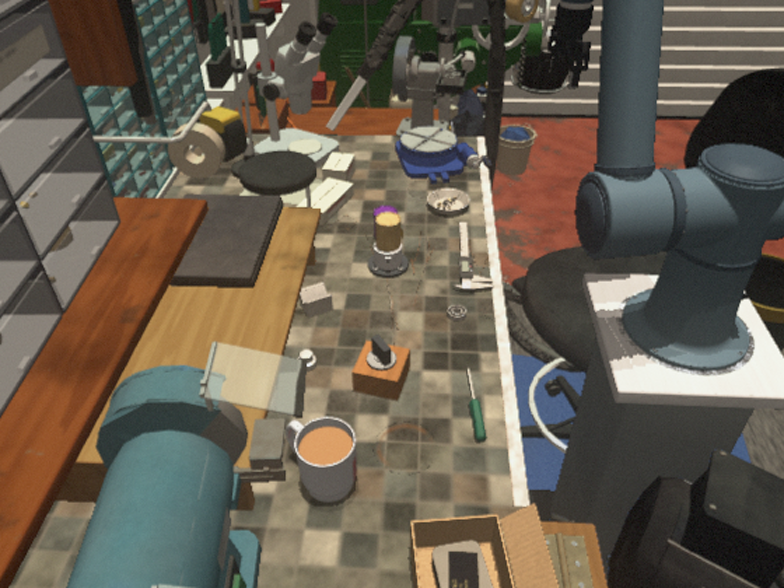

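The top view shows the brass tin at (531,279) on the grey valve body and a purple can at (585,278). The brass one on the mouth is the one meant; the purple one is the look-alike. The plug stands in the orange wooden block at (331,289). I'll confirm with enlarged crops.

```bash
python3 - <<'E'
from h import *
t=cv2.imread('pics/raw_t0.png');s=cv2.imread('pics/raw_s0.png')
def c(im,x,y,w=80,h=60): return cv2.resize(im[y:y+h,x:x+w],(400,300),interpolation=cv2.INTER_CUBIC)
m=np.vstack([np.hstack([c(t,345,170),c(s,240,140)]),np.hstack([c(t,200,175),c(s,235,230)])])
cv2.imwrite('pics/m0.png',m)
E
```

```text
(no output)
```

View pics/m0.png

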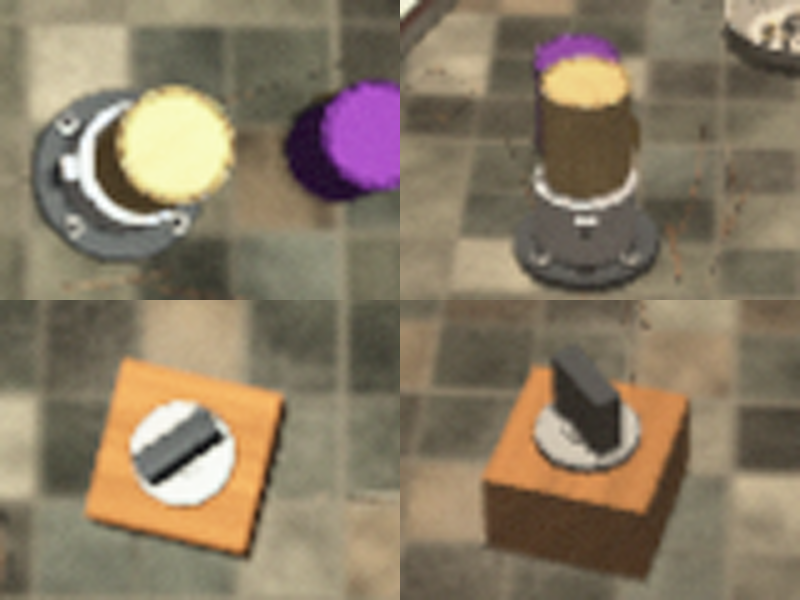

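Crop: the brass tin (top tile, centre 175,144) sits on the white-rimmed valve body. The purple can stands separately at (365,135). The plug's collar is centred at (183,453), with its bar running lower-left to upper-right.

```bash
python3 - <<'E'
from h import *
for n,c,u,v,z in [('tin','top',380,198.8,.114),('tin','side',277,156.4,.114),('foot','top',368.8,205,.008),('foot','side',277.4,189,.006),('collar','top',236.6,205.6,.051),('collar','side',272.4,256.6,.051),
 ('purpletop','top',345+365/5,170+136/5,.064),('boss','top',345+66/5,170+168/5,.04),('boss','side',240+(587-400)/5,140+219/5,.04),
 ('bar1','top',200+133/5,175+158/5,.085),('bar2','top',200+208/5,175+107/5,.085),('barlow1','top',200+150/5,175+185/5,.085),('barlow2','top',200+225/5,175+135/5,.085)]:
  print(n,c,np.round(ray(c,u,v,z),4))
# plug cutout region mask: bar (dark) within collar
E
```

```text
tin top [ 0.543  -0.1643  0.114 ]
tin side [ 0.5421 -0.1576  0.114 ]
foot top [ 0.5431 -0.1626  0.008 ]
foot side [ 0.5421 -0.1546  0.006 ]
collar top [0.5342 0.1522 0.051 ]
collar side [0.5336 0.1598 0.051 ]
purpletop top [ 0.5545 -0.2634  0.064 ]
boss top [ 0.5421 -0.131   0.04  ]
boss side [ 0.5404 -0.1332  0.04  ]
bar1 top [0.5275 0.1708 0.085 ]
bar2 top [0.5507 0.1378 0.085 ]
barlow1 top [0.5155 0.163  0.085 ]
barlow2 top [0.5381 0.13   0.085 ]
```

```bash
python3 -m inch '{"delta_pos":[[0.9,0.95,0],[0.9,0.95,0],[0.9,0.95,0],[0.9,0.95,0],[0.9,0.95,0],[0.9,0.95,0],[0.9,0.95,0],[0.9,0.95,0],[0.9,0.95,0],[0.9,0.95,0],[0.9,0.95,0],[0.9,0.95,0]],"rot":[[0,0,0.96],[0,0,0.96],[0,0,0.96],[0,0,0.96],[0,0,0.96],[0,0,0.96],[0,0,0.96],[0,0,0.96],[0,0,0.96],[0,0,0.96],[0,0,0.96],[0,0,0]],"grip":[-1,-1,-1,-1,-1,-1,-1,-1,-1,-1,-1,-1]}' && python3 -m inch '{"delta_pos":[[0.96,0.98,0],[0.96,0.98,0],[0.96,0.98,0],[0.96,0.98,0],[0.96,0.98,0],[0.96,0.98,0],[0.96,0.98,0],[0.96,0.98,-0.5],[0,0,-0.5]],"rot":[[0,0,0],[0,0,0],[0,0,0],[0,0,0],[0,0,0],[0,0,0],[0,0,0],[0,0,0],[0,0,0]],"grip":[-1,-1,-1,-1,-1,-1,-1,-1,-1]}'; python3 - <<'E'
from h import *
print(np.round(observe()['orientation'],3))
snap('top','t1',(320,150,460,255),5.5)
E
```

```text
clock: 1.6
tcp_pos: [0.3888, -0.3196, 0.2309]
orientation: [[-0.002, 1.0, -0.001], [1.0, 0.002, 0.001], [0.001, -0.001, -1.0]]
contact_force: [0.6, -0.5, 0.3]
width: 0.0853
grip_force: 0.0
clock: 2.72
tcp_pos: [0.5428, -0.1625, 0.2104]
orientation: [[-0.004, 1.0, -0.0], [1.0, 0.004, 0.0], [0.0, -0.0, -1.0]]
contact_force: [-0.1, -0.1, -0.3]
width: 0.0853
grip_force: 0.0
[[-0.004  1.    -0.   ]
 [ 1.     0.004  0.   ]
 [ 0.    -0.    -1.   ]]
```

View pics/t1.png

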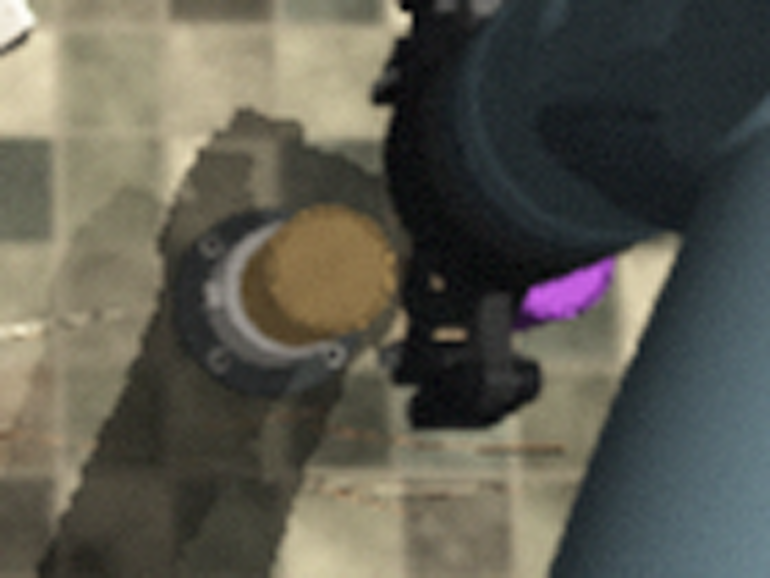

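The tin top is at (333,270) in the crop, in line with the open gripper. Going down and gripping.

```bash
python3 -m inch '{"delta_pos":[[0,0,-1],[0,0,-1],[0,0,-1],[0,0,-1],[0,0,-1],[0,0,-1],[0,0,-1],[0,0,0],[0,0,0],[0,0,0],[0,0,0],[0,0,0]],"rot":[[0,0,0],[0,0,0],[0,0,0],[0,0,0],[0,0,0],[0,0,0],[0,0,0],[0,0,0],[0,0,0],[0,0,0],[0,0,0],[0,0,0]],"grip":[-1,-1,-1,-1,-1,-1,-1,-1,1,1,1,1]}'
```

```text
clock: 4.28
tcp_pos: [0.5429, -0.1643, 0.0727]
orientation: [[-0.001, 1.0, 0.002], [1.0, 0.001, -0.001], [-0.001, 0.002, -1.0]]
contact_force: [-1.7, 0.5, 5.8]
width: 0.0487
grip_force: 61.7
```

```bash
python3 -m inch '{"delta_pos":[[0,0,0.6],[0,0,1],[0,0,1],[-0.1,0.96,0.4],[-0.1,0.96,0],[-0.1,0.96,0],[-0.1,0.96,0],[-0.1,0.96,0],[-0.1,0.96,0],[-0.1,0.96,0],[0,0,0],[0,0,0]],"rot":[[0,0,0],[0,0,0],[0,0,0],[0,0,0],[0,0,0],[0,0,0],[0,0,0],[0,0,0],[0,0,0],[0,0,0],[0,0,0],[0,0,0]],"grip":[1,1,1,1,1,1,1,1,1,1,1,1]}'
python3 - <<'E'
from h import *
snap('top','t2',(170,150,410,255),3.3);snap('side','s2',(200,120,340,220),5.5)
E
```

```text
clock: 5.78
tcp_pos: [0.5283, -0.0294, 0.1314]
orientation: [[-0.001, 1.0, 0.0], [1.0, 0.001, -0.001], [-0.001, 0.0, -1.0]]
contact_force: [0.4, -0.1, -0.9]
width: 0.0489
grip_force: 62.3
```

View pics/s2.png

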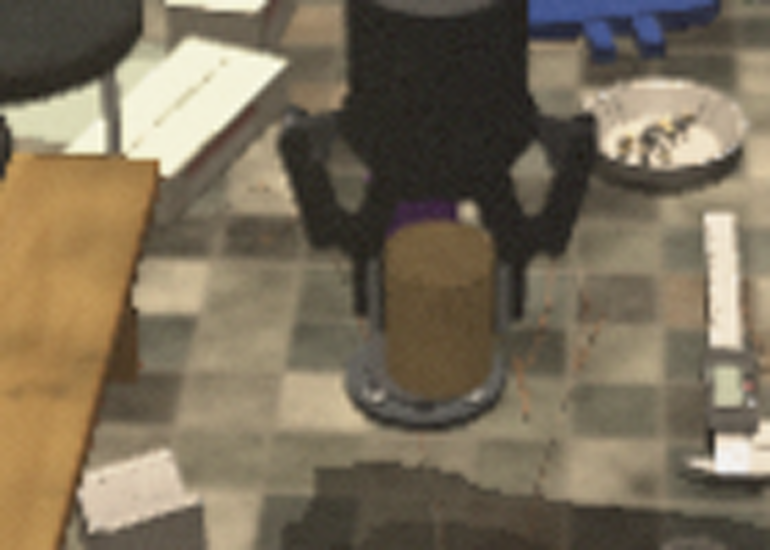

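View pics/t2.png

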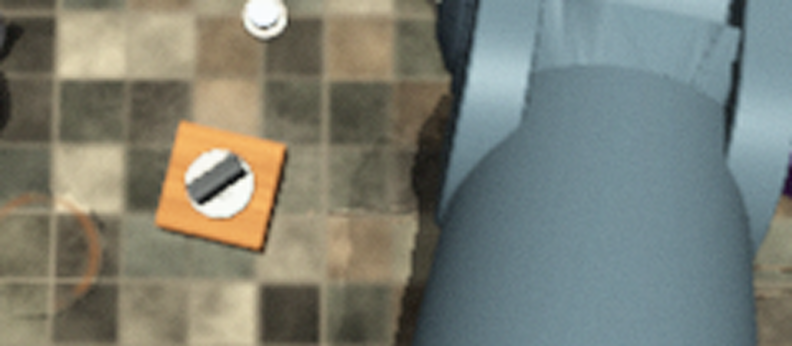

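The brass tin is upright in the grip. I'm lowering it at about (0.528, -0.03).

```bash
python3 -m inch '{"delta_pos":[[0,0,-1],[0,0,-1],[0,0,-1],[0,0,-1],[0,0,-0.9],[0,0,-0.2],[0,0,-0.15],[0,0,0]],"rot":[[0,0,0],[0,0,0],[0,0,0],[0,0,0],[0,0,0],[0,0,0],[0,0,0],[0,0,0]],"grip":[1,1,1,1,1,1,1,1]}'
```

```text
clock: 6.88
tcp_pos: [0.5287, -0.0296, 0.0268]
orientation: [[-0.001, 1.0, 0.001], [1.0, 0.001, -0.0], [-0.0, 0.001, -1.0]]
contact_force: [-0.6, -0.2, -1.1]
width: 0.0489
grip_force: 62.3
```

```bash
python3 -m inch '{"delta_pos":[[0,0,-0.1],[0,0,-0.1],[0,0,-0.05]],"rot":[[0,0,0],[0,0,0],[0,0,0]],"grip":[1,1,1]}'
```

```text
clock: 7.25
tcp_pos: [0.5287, -0.0294, 0.0226]
orientation: [[-0.001, 1.0, 0.001], [1.0, 0.001, -0.0], [-0.0, 0.001, -1.0]]
contact_force: [-4.1, 1.9, 14.3]
width: 0.049
grip_force: 63.1
```

```bash
python3 -m inch '{"delta_pos":[[0,0,0.05],[0,0,0],[0,0,0],[0,0,0.6],[0,0,1],[0,0,1],[0,0,1],[0,0,1],[0,0,1],[0,0,1],[0,0,1],[0,0,1]],"rot":[[0,0,0],[0,0,0],[0,0,0],[0,0,0],[0,0,0],[0,0,0],[0,0,0],[0,0,0],[0,0,0],[0,0,0],[0,0,0],[0,0,0]],"grip":[-1,-1,-1,-1,-1,-1,-1,-1,-1,-1,-1,-1]}' && python3 -m inch '{"delta_pos":[[0,0.9,0],[0,0.9,0],[0,0.9,0],[0,0.9,0],[0,0.9,0],[0,0.9,0],[0,0.9,0],[0,0.9,0],[0,0.9,0],[0.2,0.9,0],[0,0,0]],"rot":[[0,0,0.5],[0,0,0.5],[0,0,0.5],[0,0,0.5],[0,0,0.5],[0,0,0.5],[0,0,0.5],[0,0,0.5],[0,0,0.5],[0,0,0.5],[0,0,0]],"grip":[-1,-1,-1,-1,-1,-1,-1,-1,-1,-1,-1]}'
python3 - <<'E'
from h import *
# stand/plug from unobstructed frames: bar dark pixels inside collar region; collar bright disc
im=cv2.imread('pics/raw_t0.png');im2=cv2.imread('pics/raw_t2.png')
snap('top','t3');snap('side','s3')
t=cv2.imread('pics/raw_t3.png');s=cv2.imread('pics/raw_s3.png')
def c(im,x,y,w=80,h=60): return cv2.resize(im[y:y+h,x:x+w],(400,300),interpolation=cv2.INTER_CUBIC)
a=c(im,217,190,40,30)
cv2.imwrite('pics/m3.png',np.vstack([np.hstack([c(t,335,170),c(s,240,150)]),np.hstack([a,c(s,220,210)])]))
E
```

```text
clock: 8.75
tcp_pos: [0.5281, -0.0293, 0.1958]
orientation: [[-0.001, 1.0, 0.001], [1.0, 0.001, -0.0], [-0.0, 0.001, -1.0]]
contact_force: [0.1, -0.3, -0.3]
width: 0.0854
grip_force: 0.0
clock: 10.12
tcp_pos: [0.5326, 0.1519, 0.1943]
orientation: [[-0.568, 0.823, 0.0], [0.823, 0.568, 0.0], [-0.0, 0.0, -1.0]]
contact_force: [0.9, -0.0, -0.1]
width: 0.0852
grip_force: 0.0
```

View pics/m3.png

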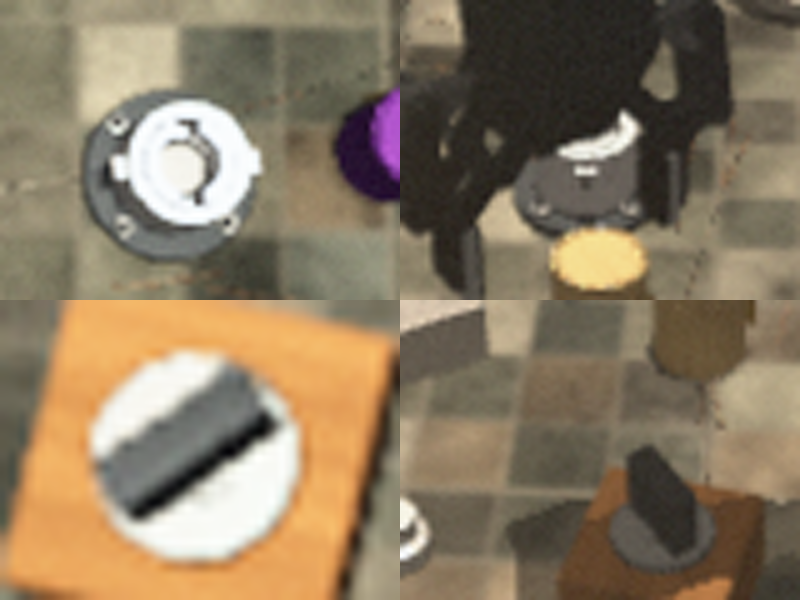

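The tin now stands at about (600,260) in the side tile. The valve mouth is open, with its rim centred at (190,162) in the top tile. The plug bar is tilted about 34.5° in the image, which matches the tool yaw. Next I go down on the plug.

```bash
python3 -m inch '{"delta_pos":[[0.05,0,-1],[0,0,-1],[0,0,-1],[0,0,-1],[0,0,-1],[0,0,-1],[0,0,-0.8],[0,0,-0.1],[0,0,0],[0,0,0],[0,0,0],[0,0,0]],"rot":[[0,0,0],[0,0,0],[0,0,0],[0,0,0],[0,0,0],[0,0,0],[0,0,0],[0,0,0],[0,0,0],[0,0,0],[0,0,0],[0,0,0]],"grip":[-1,-1,-1,-1,-1,-1,-1,-1,-0.2,1,1,1]}' && python3 -m inch '{"delta_pos":[[0,0,0],[0,0,0]],"rot":[[0,0,0],[0,0,0]],"grip":[1,1]}'
```

```text
clock: 11.72
tcp_pos: [0.5338, 0.1509, 0.0569]
orientation: [[-0.566, 0.825, 0.001], [0.825, 0.566, 0.0], [-0.0, 0.001, -1.0]]
contact_force: [-3.6, 0.1, 11.3]
width: 0.0131
grip_force: 60.8
clock: 11.98
tcp_pos: [0.5339, 0.1508, 0.057]
orientation: [[-0.566, 0.825, 0.002], [0.825, 0.566, 0.0], [-0.001, 0.001, -1.0]]
contact_force: [0.4, 0.4, 5.0]
width: 0.0133
grip_force: 59.3
```

```bash
python3 -m inch '{"delta_pos":[[0,0,0.5],[0,0,1],[0,0,1],[0,0,1],[0,0,1],[0,-0.6,0.5],[0,-0.9,0],[0,-0.9,0],[0,-0.9,0],[0,-0.9,0],[0,-0.9,0],[0,-0.9,0]],"rot":[[0,0,0],[0,0,0],[0,0,0],[0,0,0.5],[0,0,0.9],[0,0,0.9],[0,0,0.9],[0,0,0.9],[0,0,0.9],[0,0,0.9],[0,0,0.9],[0,0,0.9]],"grip":[1,1,1,1,1,1,1,1,1,1,1,1]}'
python3 - <<'E'
from h import *
print('rim',ray('top',373,202.4,.05),'bosses',ray('top',335+119/5,170+165/5,.044),ray('top',335+258/5,170+162/5,.044))
im=cv2.imread('pics/raw_t3.png')
g=cv2.cvtColor(im,cv2.COLOR_BGR2GRAY)[180:225,345:395]
b=(g>170).astype(np.uint8)
n,l,st,ce=cv2.connectedComponentsWithStats(b)
i=1+np.argmax(st[1:,4]);m=(l==i).astype(np.uint8)
cn=max(cv2.findContours(m,cv2.RETR_EXTERNAL,cv2.CHAIN_APPROX_NONE)[0],key=cv2.contourArea)
p=cn[:,0,:]; print(st[i],cv2.fitEllipse(cn),cv2.minEnclosingCircle(cn))
s=cv2.imread('pics/raw_t3.png')[185:220,352:397];snap('side','s4')
s4=cv2.imread('pics/raw_s4.png')[130:210,230:337]
cv2.imwrite('pics/m4.png',np.hstack([cv2.resize(s,(386,300),interpolation=cv2.INTER_CUBIC),cv2.resize(s4,(401,300),interpolation=cv2.INTER_CUBIC)]))
E
```

```text
clock: 13.48
tcp_pos: [0.5324, 0.0301, 0.1562]
orientation: [[-0.999, 0.042, -0.001], [0.042, 0.999, 0.0], [0.001, 0.0, -1.0]]
contact_force: [-0.4, -0.6, -0.5]
width: 0.0131
grip_force: 58.5
rim [ 0.54377404 -0.1634119   0.05      ] bosses [ 0.54297495 -0.1316278   0.044     ] [ 0.54479143 -0.1964757   0.044     ]
[ 12  10  31  27 484] ((27.540996551513672, 22.41282081604004), (24.20157814025879, 27.576648712158203), 114.86088562011719) ((26.87313461303711, 23.902984619140625), 15.153892517089844)
```

View pics/m4.png

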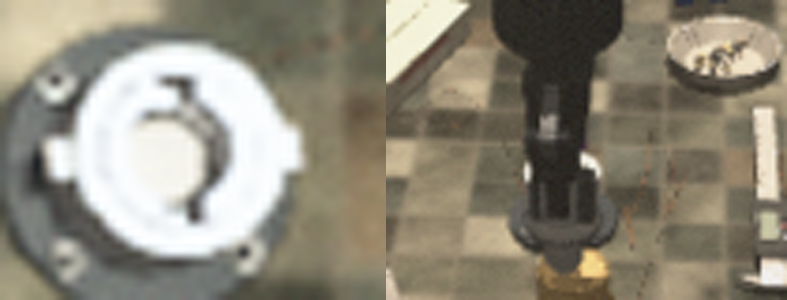

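```bash
python3 - <<'E'
from h import *
for X in [(.5324,.0301,.1502),(.5324,.0301,.1442),(.5324,.0301,.1102)]: print(proj('side',X))
r=ray('side',277.4,190.3,.147);print(r)
print(proj('side',(.544,-.1634,.05)), proj('top',(.5287,-.03,.064)))
s=cv2.imread('pics/raw_s4.png');t=cv2.imread('pics/raw_t3.png')
# tin top in side and top frames
def blob(im,z,c):
    h=cv2.cvtColor(im,cv2.COLOR_BGR2HSV);m=cv2.inRange(h,(15,60,200),(35,200,255));n,l,st,ce=cv2.connectedComponentsWithStats(m)
    for i in range(1,n):
        if st[i,4]>80: print(c,st[i],ce[i].round(1),ray(c,ce[i][0],ce[i][1],z).round(4))
blob(cv2.imread('pics/raw_s3.png'),.064,'side');blob(t,.064,'top')
E
```

```text
[276.0, 187.0]
[276.0, 189.1]
[276.2, 200.4]
[0.52859711 0.03847465 0.147     ]
[276.7, 174.6] [316.0, 207.8]
side [146  76  24  10 127] [157.5  80.6] [ 1.0414 -0.7522  0.064 ]
side [270 196  19  12 169] [279.4 201.2] [ 0.5284 -0.0256  0.064 ]
side [ 151  245   49   47 1543] [175.4 266.7] [0.7408 0.2136 0.064 ]
side [214 305  37  28 705] [232.4 318.6] [0.5981 0.3437 0.064 ]
side [ 294  360  105   60 1687] [357.9 392.3] [0.3679 0.4812 0.064 ]
side [218 380  24  23 341] [231.6 390.4] [0.5791 0.4897 0.064 ]
side [342 388  15  32 234] [348.7 403.6] [0.3844 0.5017 0.064 ]
top [297   8  35  30 599] [314.1  21.6] [ 0.979  -0.0272  0.064 ]
top [145  49  30   6  97] [159.4  52.2] [0.8991 0.3412 0.064 ]
top [232 117  26   9 118] [244.2 120.9] [0.7318 0.1367 0.064 ]
top [  30  232   79   75 2859] [ 69.  273.6] [0.3769 0.5227 0.064 ]
```

```bash
python3 -m inch '{"delta_pos":[[0.07,-0.95,0],[0.07,-0.95,0],[0.07,-0.95,0],[0.07,-0.95,0],[0.07,-0.95,0],[0.07,-0.95,0],[0.07,-0.95,0],[0.07,-0.95,0],[0.07,-0.95,-0.6],[0.07,-0.95,-0.8],[0,0,-0.9],[0,0,0]],"rot":[[0,0,0.2],[0,0,0.2],[0,0,0.15],[0,0,0.1],[0,0,0],[0,0,0],[0,0,0],[0,0,0],[0,0,0],[0,0,0],[0,0,0],[0,0,0]],"grip":[1,1,1,1,1,1,1,1,1,1,1,1]}'
python3 - <<'E'
from h import *
snap('side','s5',(230,115,330,190),7.8)
E
```

```text
clock: 15.02
tcp_pos: [0.5451, -0.1593, 0.1076]
orientation: [[-0.999, -0.032, -0.005], [-0.032, 0.999, 0.002], [0.005, 0.002, -1.0]]
contact_force: [0.0, -0.6, -1.4]
width: 0.0132
grip_force: 58.7
```

View pics/s5.png

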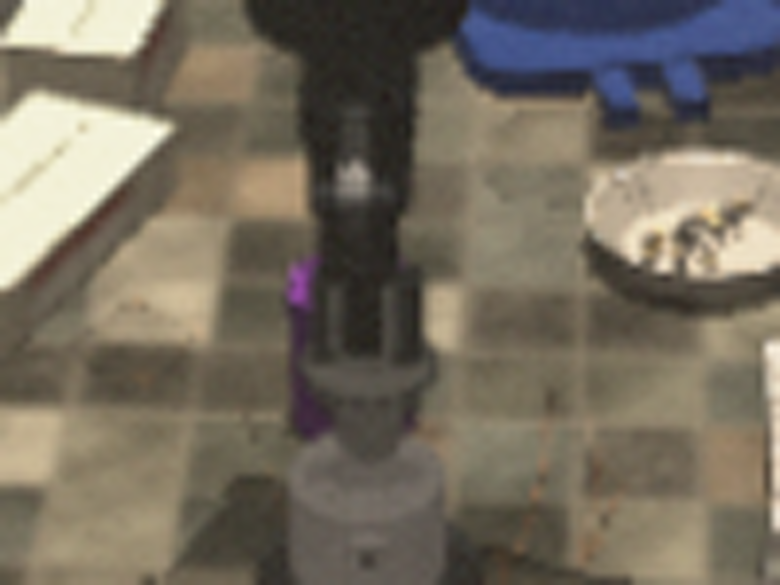

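The collar is centred at x≈367 and the rim at x≈367, so world x is aligned. I'll check y by comparing projected edges.

```bash
python3 - <<'E'
from h import *
def v(y,z,x=.544): u,w=proj('side',(x,y,z));return round((w-115)*7.8)
for Y in(-.155,-.159,-.163,-.167): print(Y,'collar front under',v(Y+.024,.0956),'nose front',v(Y+.008,.0616),'rim back',v(Y-.029,.05),'rim front',v(Y+.029,.05),'boss hole',v(Y+.035,.036),'foot front',v(Y+.042,.008))
im=cv2.imread('pics/raw_s5.png');g=cv2.cvtColor(im,cv2.COLOR_BGR2GRAY)
print('col276',[(r,int(g[r,276:279].mean())) for r in range(155,215)])
print('col 270',[(r,int(g[r,269:271].mean())) for r in range(160,190)])
E
```

```text
-0.155 collar front under 410 nose front 464 rim back 432 rim front 526 boss hole 568 foot front 643
-0.159 collar front under 403 nose front 458 rim back 426 rim front 519 boss hole 561 foot front 636
-0.163 collar front under 397 nose front 452 rim back 420 rim front 512 boss hole 555 foot front 629
-0.167 collar front under 391 nose front 445 rim back 413 rim front 505 boss hole 548 foot front 622
col276 [(155, 41), (156, 39), (157, 40), (158, 39), (159, 39), (160, 53), (161, 75), (162, 77), (163, 86), (164, 86), (165, 82), (166, 68), (167, 70), (168, 73), (169, 74), (170, 74), (171, 73), (172, 71), (173, 73), (174, 85), (175, 94), (176, 93), (177, 99), (178, 109), (179, 109), (180, 109), (181, 107), (182, 95), (183, 102), (184, 108), (185, 86), (186, 74), (187, 75), (188, 93), (189, 95), (190, 94), (191, 94), (192, 84), (193, 56), (194, 51), (195, 100), (196, 182), (197, 213), (198, 216), (199, 216), (200, 214), (201, 213), (202, 214), (203, 215), (204, 214), (205, 214), (206, 208), (207, 162), (208, 79), (209, 80), (210, 79), (211, 79), (212, 80), (213, 81), (214, 79)]
col 270 [(160, 60), (161, 68), (162, 82), (163, 73), (164, 62), (165, 56), (166, 48), (167, 49), (168, 51), (169, 51), (170, 52), (171, 78), (172, 109), (173, 110), (174, 102), (175, 98), (176, 98), (177, 106), (178, 111), (179, 107), (180, 98), (181, 90), (182, 93), (183, 93), (184, 92), (185, 91), (186, 92), (187, 96), (188, 96), (189, 94)]
```

Plug and valve agree within about 2 mm. Lowering the nose in, watching the force.

```bash
python3 -m inch '{"delta_pos":[[0,-0.07,-0.3],[0,0,-0.3],[0,0,-0.3],[0,0,-0.3],[0,0,0]],"rot":[[0,0,0],[0,0,0],[0,0,0],[0,0,0],[0,0,0]],"grip":[1,1,1,1,1]}'
```

```text
clock: 15.7
tcp_pos: [0.5468, -0.1612, 0.0858]
orientation: [[-0.999, -0.032, -0.001], [-0.032, 0.999, -0.001], [0.001, -0.001, -1.0]]
contact_force: [-0.1, -2.9, -2.6]
width: 0.0129
grip_force: 58.5
```

```bash
python3 -m inch '{"delta_pos":[[0,-0.05,-0.15],[0,0,-0.15],[0,0,0]],"rot":[[0,0,0],[0,0,0],[0,0,0]],"grip":[1,1,1]}'
```

```text
clock: 16.08
tcp_pos: [0.547, -0.1615, 0.08]
orientation: [[-0.999, -0.032, -0.0], [-0.032, 0.999, 0.001], [0.0, 0.001, -1.0]]
contact_force: [0.1, 0.1, -0.1]
width: 0.0132
grip_force: 58.7
```

```bash
python3 -m inch '{"delta_pos":[[0,0,-0.15],[0,0,-0.15],[0,0,-0.1],[0,0,0]],"rot":[[0,0,0],[0,0,0],[0,0,0],[0,0,0]],"grip":[1,1,1,1]}'
```

```text
clock: 16.58
tcp_pos: [0.5471, -0.1617, 0.0721]
orientation: [[-0.999, -0.032, -0.0], [-0.032, 0.999, 0.0], [0.0, 0.0, -1.0]]
contact_force: [0.2, -1.4, -1.4]
width: 0.013
grip_force: 58.8
```

The lugs are in the slots. Pressing against the spring.

```bash
python3 -m inch '{"delta_pos":[[0,0,-0.2],[0,0,-0.15],[0,0,-0.15],[0,0,0]],"rot":[[0,0,0],[0,0,0],[0,0,0],[0,0,0]],"grip":[1,1,1,1]}'
```

```text
clock: 17.08
tcp_pos: [0.5473, -0.1618, 0.063]
orientation: [[-0.999, -0.032, 0.001], [-0.032, 0.999, -0.0], [-0.001, -0.0, -1.0]]
contact_force: [-2.4, 0.4, 6.0]
width: 0.0133
grip_force: 60.1
```

```bash
python3 -m inch '{"delta_pos":[[0,0,-0.05],[0,0,-0.05],[0,0,0]],"rot":[[0,0,0],[0,0,0],[0,0,0]],"grip":[1,1,1]}'
```

```text
clock: 17.45
tcp_pos: [0.5473, -0.1618, 0.062]
orientation: [[-0.999, -0.032, 0.001], [-0.032, 0.999, -0.0], [-0.001, -0.0, -1.0]]
contact_force: [-5.0, 0.5, 12.9]
width: 0.0131
grip_force: 60.7
```

```bash
python3 -m inch '{"delta_pos":[[0,-0.014,-0.02],[0,-0.014,0],[0,-0.014,0],[-0.01,-0.014,0],[0,0,0]],"rot":[[0,0,-0.8],[0,0,-0.8],[0,0,-0.8],[0,0,-0.8],[0,0,0]],"grip":[1,1,1,1,1]}'
```

```text
clock: 18.08
tcp_pos: [0.5479, -0.1629, 0.062]
orientation: [[-0.939, 0.345, 0.003], [0.345, 0.939, -0.0], [-0.003, 0.001, -1.0]]
contact_force: [-5.0, 0.9, 12.4]
width: 0.0128
grip_force: 60.9
```

```bash
python3 -m inch '{"delta_pos":[[-0.02,-0.012,0],[-0.02,-0.012,0],[-0.02,-0.012,0],[-0.02,-0.012,0],[0,0,0]],"rot":[[0,0,-0.8],[0,0,-0.8],[0,0,-0.8],[0,0,-0.8],[0,0,0]],"grip":[1,1,1,1,1]}'; python3 -c "
from h import *
print(observe()['wrist_torque'])"
```

```text
clock: 18.7
tcp_pos: [0.5475, -0.1643, 0.062]
orientation: [[-0.741, 0.671, 0.005], [0.671, 0.741, -0.001], [-0.004, 0.002, -1.0]]
contact_force: [-0.8, 1.2, 10.4]
width: 0.0128
grip_force: 60.4
[ 0.22334281  0.2637454  -0.04987946]
```

```bash
python3 -m inch '{"delta_pos":[[-0.014,-0.01,-0.02],[-0.014,-0.01,-0.02],[-0.014,-0.01,0],[-0.014,-0.005,0],[-0.014,-0.005,0],[-0.014,0,0],[-0.014,0,0],[0,0,0]],"rot":[[0,0,-0.85],[0,0,-0.85],[0,0,-0.85],[0,0,-0.85],[0,0,-0.85],[0,0,-0.85],[0,0,-0.85],[0,0,0]],"grip":[1,1,1,1,1,1,1,1]}'; python3 -c "
from h import *
print(observe()['wrist_torque'])"
```

```text
clock: 19.7
tcp_pos: [0.5465, -0.1652, 0.062]
orientation: [[-0.121, 0.993, 0.007], [0.993, 0.121, -0.001], [-0.002, 0.007, -1.0]]
contact_force: [-0.6, 1.8, 13.6]
width: 0.0129
grip_force: 60.9
[ 0.32037194  0.23734774 -0.07084508]
```

```bash
c='from h import *
o=observe();R=o["orientation"];print(np.degrees(np.arctan2(R[1][0],R[0][0])),o["wrist_torque"])'
python3 -m inch '{"delta_pos":[[0,0,-0.03],[0,0,-0.03],[0,0,0]],"rot":[[0,0,-0.3],[0,0,-0.3],[0,0,0]],"grip":[1,1,1]}'; python3 -c "$c"
python3 -m inch '{"delta_pos":[[0,0,0],[0,0,0]],"rot":[[0,0,-0.3],[0,0,0]],"grip":[1,1]}'; python3 -c "$c"
python3 -m inch '{"delta_pos":[[0,0,0],[0,0,0]],"rot":[[0,0,-0.3],[0,0,0]],"grip":[1,1]}'; python3 -c "$c"
```

```text
clock: 20.08
tcp_pos: [0.5464, -0.1653, 0.0619]
orientation: [[-0.05, 0.999, 0.007], [0.999, 0.05, -0.002], [-0.002, 0.007, -1.0]]
contact_force: [-3.6, 2.1, 21.5]
width: 0.0127
grip_force: 62.0
92.86267441222616 [0.55638794 1.01275735 0.12847676]
clock: 20.32
tcp_pos: [0.5461, -0.1653, 0.0619]
orientation: [[-0.014, 1.0, 0.007], [1.0, 0.014, -0.002], [-0.002, 0.006, -1.0]]
contact_force: [-3.9, 2.4, 22.1]
width: 0.0129
grip_force: 62.1
90.79811759407436 [0.48951642 1.17560017 0.23337582]
clock: 20.58
tcp_pos: [0.5458, -0.1653, 0.062]
orientation: [[0.022, 1.0, 0.006], [1.0, -0.022, -0.002], [-0.002, 0.006, -1.0]]
contact_force: [-3.9, 1.8, 23.1]
width: 0.0134
grip_force: 62.3
88.75485020642188 [0.47439675 1.3260415  0.28234123]
```

```bash
c='from h import *
o=observe();R=o["orientation"];print(np.degrees(np.arctan2(R[1][0],R[0][0])),o["wrist_torque"])'
python3 -m inch '{"delta_pos":[[0,0,0],[0,0,0]],"rot":[[0,0,-0.3],[0,0,0]],"grip":[1,1]}'; python3 -c "$c"
python3 -m inch '{"delta_pos":[[0,0,0],[0,0,0]],"rot":[[0,0,-0.3],[0,0,0]],"grip":[1,1]}'; python3 -c "$c
snap('side','s6',(245,150,309,198),12.4)"
```

```text
clock: 20.82
tcp_pos: [0.5456, -0.1652, 0.0619]
orientation: [[0.057, 0.998, 0.006], [0.998, -0.056, -0.002], [-0.002, 0.006, -1.0]]
contact_force: [-4.2, 2.0, 23.4]
width: 0.0131
grip_force: 62.8
86.76081602599523 [0.4666509  1.41082274 0.73265983]
clock: 21.08
tcp_pos: [0.5456, -0.1653, 0.0619]
orientation: [[0.091, 0.996, 0.005], [0.996, -0.091, -0.003], [-0.002, 0.006, -1.0]]
contact_force: [-5.8, 0.2, 23.0]
width: 0.0125
grip_force: 65.0
84.76378391616056 [0.35619305 1.38029533 1.08676057]
```

View pics/s6.png

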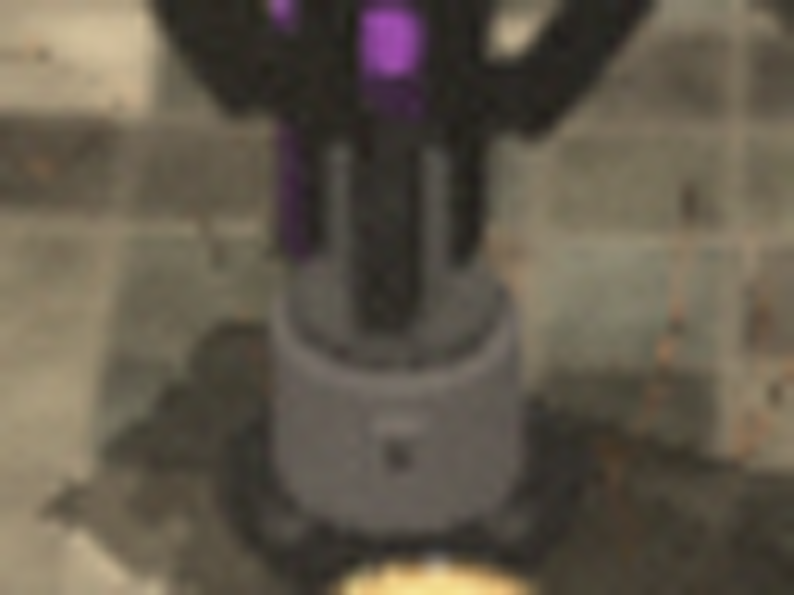

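The collar (400,340) sits flush inside the rim with no gap, and the bar points along the boss line. The torque rose steeply at the end of the turn, so the stop is reached. I'll do a short hold check, then hand in.

```bash
python3 -m inch '{"delta_pos":[[0,0,0],[0,0,0],[0,0,0],[0,0,0]],"rot":[[0,0,0],[0,0,0],[0,0,0],[0,0,0]],"grip":[1,1,1,1]}' && python3 -c "
from h import *
print(observe()['wrist_torque']); print(manip.job_done())"
```

```text
clock: 21.62
tcp_pos: [0.5457, -0.1654, 0.0619]
orientation: [[0.091, 0.996, 0.006], [0.996, -0.091, -0.003], [-0.002, 0.006, -1.0]]
contact_force: [-5.1, 1.0, 22.9]
width: 0.0131
grip_force: 64.7
[0.30046839 1.45761939 1.03723207]
the job is handed in; nothing more can be done
None
```

I stood the brass tin upright on the bench, then pushed the plug in and turned it clockwise to the stop; I handed the job in at about 22 s with the arm still gripping the plug and pressing it home with about 23 N.

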